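Seat a battery module and flip its toggle clamps shut

ROBOT

A 6-joint arm with a two-finger parallel gripper is mounted at the origin on the work surface. World frame = base frame: x ahead of the robot, y to its left, z up, the work surface at z = 0. Lengths are in m, angles in rad, forces in N, time in s.
With the tool pointing down it reaches from about 0.35 to 0.85 m from the base axis. Payload 8.1 kg.
Tool frame: the origin (TCP) lies at the very end of the fingers, on their centre line; the grasp point (between the pads) lies 19 mm behind it; z points along the fingers, y is the line along which they close (so a half turn about z gives the same grasp; the last joint's range is limited). The gripper opens to 93 mm and grips with 3 to 60 N. Pads are 15 mm wide; open, the fingers measure 128 mm over their backs; the gripper's body (75 mm by 188 mm) begins 65 mm behind the grasp point.
Start: joints at [-1.277, 0.13, 1.488, -0, 1.523, -0.085], TCP at [0.222, -0.557, 0.219] pointing down, gripper open.
Joint ranges: [-2.96, 2.96], [-0.89, 2.26], [0.02, 2.5], [-1.34, 4.48], [0, 2.73], [-2.66, 2.66]. Speed limits (rad/s): [2.39, 2.39, 2.79, 3.14, 3.14, 3.14].

INTERFACE

Orientations are given as a rotation vector (axis times angle).
In Python, from plant import robot gives the robot as it stands. The module is installed in compiled form; this text tells all that it offers.
- The arm moves only by the tool play_rows, never from a script. Its argument "increments" is text: rows parted by semicolons, each of 5 numbers parted by spaces: the shift along the tool's x, y, z in mm, then the turn about the tool's z in degrees, then the closure, from -1 (fully open) to 1 (shut). In form: dx dy dz yaw claw; .... A call has 1 to 20 rows; each row is the pose to reach, as a shift and turn from the pose commanded when the call began, along the tool's axes at that moment; what a row does not reach only later rows make up. A row lasts 1/10 s, in which the tool goes at most 50 mm and 8.59 degrees, less where a joint would pass 70% of its speed; a pose out of reach is approached as far as the arm can. A call with a gripper value outside its range is refused whole. The fingers move at their own pace and stop on an object; "force" is the grip in N (left out, the last holds). Time passes only in rows, so rows that repeat a pose let the fingers close. It gives the time, the measured TCP pose, the force, the opening and the grip force at its end, in the units of the state.
- robot.read_state(): the state, without advancing time (a new reading comes with each control period).
- robot.read_camera(name): name is "side" or "top"; returns the picture (480x640x3 uint8, blue, green, red); there is no depth.
- robot.calibration(name): a dict with "vertical_fov" (degrees; the focal length in pixels is half the picture's height over the tangent of half this angle, whatever the lens; pixels are square), "cx", "cy" (the principal point, pixels), "rvec" (rotation vector, rad) and "tvec" (3), from world to camera coordinates, as OpenCV has them. Camera axes: x right, y down, z forward; pixel columns grow to the right and rows downward; lengths in m; the calibration is good to about 2 mm. A picture is of the moment at which its call begins. calibration takes no time and is no camera call.
- robot.close_job(): hands the job in; it is judged then, once.
Trained networks look in the newest picture that a camera, given by its name, has taken for a name from the list of things; names that differ only in an ending like _2 or _b are one class to them, and where a whole thing is asked for, a point or a joint stands for the part that bears it (a point fixed in the world has none). Each returns a list of dicts, best first, with "conf" (0 to 1); they miss things now and then, are a little off and sometimes report something else, mostly with a low value. They report only what shows in the picture. A call takes as long as a camera call. They do not tell look-alikes from the thing itself.
- robot.recognise(camera, query): "centre" ([x, y, z] in m, in world coordinates, good to about 4 mm: the middle of the surface that is visible of it).
- robot.regions_of(camera, query): "pixels" (480x640 bool, what is visible of it).
- robot.landmark_of(camera, query): "centre" ([x, y, z] in m, in world coordinates, good to about 4 mm: a listed point, or the origin of a listed thing).
The state is a dict: "t": time; "q": joint angles; "dq": joint speeds; "joint_torque": joint torques, N m; "tool_pos": TCP position; "orientation": TCP orientation; "force": force on the tool from outside, world axes, zero at the start; "wrist_torque": the same for the moment, N m; "opening": finger opening in m; "gripper_force": force on a finger pad.
Only numpy, scipy, OpenCV 4.12 (cv2) and the standard library are available. Lean on these libraries where they do the work, as an engineer would, in place of code of your own. Each camera call takes 0.05 s, during which the arm holds its last target. There are 200 camera calls.

TASK

Push the battery module along its guide rails until it is fully home against the end stop, and only then flip the levers of both toggle clamps over past centre, away from the robot, so that they snap shut over the module. Just push with the fingertips: the module must not be lifted or tipped, and the loose tools and parts lying around must stay where they are.

Things in the scene. Friction and masses are not known exactly. Their poses are not given: they have to be found in the camera images.
- fixture: Aluminium plate bolted to the bench, 12 mm thick, x -150 to +130 mm, y +-125 mm. Origin: bench surface under the middle of the module's home place; x runs along the guide rails to the end stop, away from the robot, z up. Rails: 14 mm high on the plate, inner faces at y = +-57 mm, x -90 to +80 mm. End stop: steel block 100 mm wide, face at x = +90 mm, top 56 mm above the bench.
- module: Loose black battery module with aluminium ends and terminal plates, 180 (x) x 110 (y) x 60 mm high, 0.6 to 1 kg. Origin: centre of its underside; axes as the fixture's. Lies on the plate (underside 12 mm above the bench) between the rails, 2 mm play each side, 15 to 40 mm short of the stop. Home: far end on the stop, origin at x = 0 in the fixture's frame. Slides at 2 to 10 N.
- lever_left_pivot (a point): Point on the hinge axis of the left toggle clamp (+y side of the fixture), 88 mm above the bench, in the middle plane of its handle; fixed to the clamp's base, axes parallel to the fixture's. The clamp stands 90 mm to the side of the fixture's middle line, bolted 0 to 45 mm ahead (+x) of its origin, differing by clamp and start.
- lever_left_tip (a point): Centre of the rounded end of the left clamp's handle, 85 mm from the hinge axis; moves with the handle. The outer 40 mm of the handle is a black rubber grip 20 mm in diameter (it ends 10 mm beyond this point), the rest a steel bar 12 mm in diameter.
- lever_left (a joint): Angle (rad) of the left lever about the fixture's y. 0 open: handle leans 0.6 rad from vertical to the fixture's -x, the hold-down foot (45 mm inboard of the handle) raised. 0.6 upright = dead centre. 1.2 closed: handle leans 0.6 rad to +x, foot over the module's top edge. A spring drives it from centre to the nearer end: starting it takes about 5 N on the grip, nil at centre, then it snaps shut by itself.
- lever_right_pivot (a point): Point on the hinge axis of the right toggle clamp (-y side of the fixture), 88 mm above the bench, in the middle plane of its handle; fixed to the clamp's base, axes parallel to the fixture's. The clamp stands 90 mm to the side of the fixture's middle line, bolted 0 to 45 mm ahead (+x) of its origin, differing by clamp and start.
- lever_right_tip (a point): Centre of the rounded end of the right clamp's handle, 85 mm from the hinge axis; moves with the handle. The outer 40 mm of the handle is a black rubber grip 20 mm in diameter (it ends 10 mm beyond this point), the rest a steel bar 12 mm in diameter.
- lever_right (a joint): Angle (rad) of the right lever about the fixture's y. 0 open: handle leans 0.6 rad from vertical to the fixture's -x, the hold-down foot (45 mm inboard of the handle) raised. 0.6 upright = dead centre. 1.2 closed: handle leans 0.6 rad to +x, foot over the module's top edge. A spring drives it from centre to the nearer end: starting it takes about 5 N on the grip, nil at centre, then it snaps shut by itself.
- socket: Bystander: upright steel socket, 24 mm diameter, 32 mm high, loose near the near left corner of the fixture plate; origin at the centre of its underside.
- terminal_cap: Bystander: orange plastic terminal cap, 28 mm diameter, 28 mm high, loose near the near right corner of the fixture plate; origin at the centre of its underside.
- busbar: Bystander: copper bar 90 x 22 x 5 mm lying loose on the bench; origin at the centre of its underside.
- plug: Bystander: black and orange connector plug, about 78 x 35 x 36 mm, loose on the bench.
- driver: Bystander: screwdriver lying on the bench.
- spanner: Bystander: steel spanner lying on the bench.
- screw_jar: Bystander: clear jar with black lid, 60 mm diameter, 70 mm high, standing on the bench.
- collar: Bystander: aluminium collar, 56 mm diameter, 20 mm high, lying on the bench.
Not all that is in view belongs to the job. Leave any blue look-alike of the module alone.

How it is judged:
On the way, in this order (a step that is already met when the one before it is completed fails the run):
1. the module is home against the stop, both clamps still open (x of module in the frame of fixture above -0.003 m and value of joint each of lever_left, lever_right below 0.3 rad), for 0.2 s.
2. both levers have snapped shut (value of joint each of lever_left, lever_right above 1.1 rad), for 0.2 s.
At the end, for the whole second after the job is handed in: The module lies flat on the plate, at rest, within 3 mm of the end stop, and both clamp levers are in their closed position (joint above 1.1 of 1.2 rad) (all of step 2 and x of module in the frame of fixture above -0.003 m and height (world z) of module below 0.015 m and angle between module's own z axis and vertical below 0.03 rad and linear speed of module below 0.01 m/s and velocity of joint each of lever_left, lever_right below 0.1 rad/s); the robot touches nothing.
It fails at once if a clamp is flipped past centre before the module is home (more than 6 mm short of the stop) (value of joint any of lever_left, lever_right above 0.7 rad and not (x of module in the frame of fixture above -0.006 m)).
It fails at once if the module is lifted (10 mm) or tipped (height (world z) of module above 0.022 m or angle between module's own z axis and vertical above 0.12 rad).
It fails at once if a bystander is moved by more than 20 mm (distance of any of socket, terminal_cap, busbar, plug, driver, spanner, screw_jar, collar from where it was at the start of the episode above 0.02 m).
It also fails if it takes over 51 s, if anything falls off the work surface, if the arm or the gripper's body presses on something with over 40 N, if the wrist force passes 120 N, or if a joint passes its speed limit or range.

## Working session

There is one attempt and no reset: what is moved stays moved. The work goes in short steps, Python scripts to look and compute and a tool call to move; the robot and the scene stay as the last step left them, time stands still between calls to the robot, and variables do not carry over. Pictures are saved under pics/ and viewed, at most 10 in all, crops included, and the job is handed in when it is done.

Besides the shell and the picture viewer there is one more tool, called by a JSON object that holds its "name" and its "arguments", one argument or row to a line. play_rows: Moves the arm, as the interface text tells. Its arguments: {"type":"object","properties":{"increments":{"type":"string"},"force":{"type":"number"}},"required":["increments"]}

```bash
mkdir -p pics; python3 - <<'E'
from plant import robot
import cv2,numpy as np
for c in("top","side"):
    im=robot.read_camera(c); cv2.imwrite(f"pics/{c}0.png",im)
    print(c,robot.calibration(c))
    for n in["fixture","module","lever_left_pivot","lever_left_tip","lever_right_pivot","lever_right_tip","socket","terminal_cap"]:
        print(n,[(np.round(d["centre"],3).tolist(),round(d["conf"],2)) for d in robot.landmark_of(c,n)][:3])
s=robot.read_state();print(s)
E
```

```text
top {'vertical_fov': 53.40411946718979, 'cx': 320.815571880911, 'cy': 231.62602470668728, 'rvec': array([ 2.21265256, -2.16353285,  0.06563918]), 'tvec': array([-0.05385674,  0.45167729,  1.08474501])}
fixture []
module [([0.547, 0.004, 0.012], 0.84), ([0.307, 0.231, -0.001], 0.75), ([0.185, -0.325, 0.001], 0.58)]
lever_left_pivot [([0.607, 0.1, 0.085], 0.91), ([0.56, 0.098, 0.154], 0.43)]
lever_left_tip [([0.559, 0.101, 0.157], 0.65), ([0.461, -0.1, 0.012], 0.65)]
lever_right_pivot [([0.541, 0.331, -0.0], 0.68), ([0.587, -0.081, 0.084], 0.65), ([0.547, 0.007, 0.014], 0.49)]
lever_right_tip [([0.537, -0.083, 0.156], 0.89), ([0.71, -0.303, -0.004], 0.27)]
socket [([0.444, 0.096, 0.009], 0.53)]
terminal_cap [([0.46, -0.102, 0.01], 0.46)]
side {'vertical_fov': 55.87259197638481, 'cx': 318.47963418330556, 'cy': 244.28189236588275, 'rvec': array([ 0.11940134, -2.71645413,  1.47595435]), 'tvec': array([0.45802976, 0.12201455, 1.02501193])}
fixture [([0.575, 0.009, -0.001], 0.97), ([0.562, 0.096, 0.156], 0.41)]
module [([0.185, -0.328, -0.0], 0.91), ([0.315, 0.23, 0.005], 0.82), ([0.55, 0.0
[... 333 characters left out ...]
't': 0.9, 'q': array([-1.27739921e+00,  1.30354742e-01,  1.48820027e+00, -4.07475216e-05,
        1.52299962e+00, -8.54164667e-02]), 'dq': array([-1.78882292e-03,  3.75719569e-04,  1.21853394e-03, -4.64164632e-04,
        1.47817077e-03, -6.95636416e-05]), 'joint_torque': array([ 6.27038226e-04, -5.59749520e+01, -4.92060292e+01,  7.67049543e-02,
        2.24649027e-02, -2.05463516e-05]), 'tool_pos': array([ 0.22189049, -0.55747073,  0.21866213]), 'orientation': array([ 3.08536684e+00,  5.91482615e-01, -5.73867118e-05]), 'force': array([ 0.0443074 , -0.62322206, -0.55106303]), 'wrist_torque': array([-0.04990135,  0.02891574, -0.00012991]), 'gripper_force': 0.0, 'opening': 0.09279863437358647}
```

View pics/top0.png

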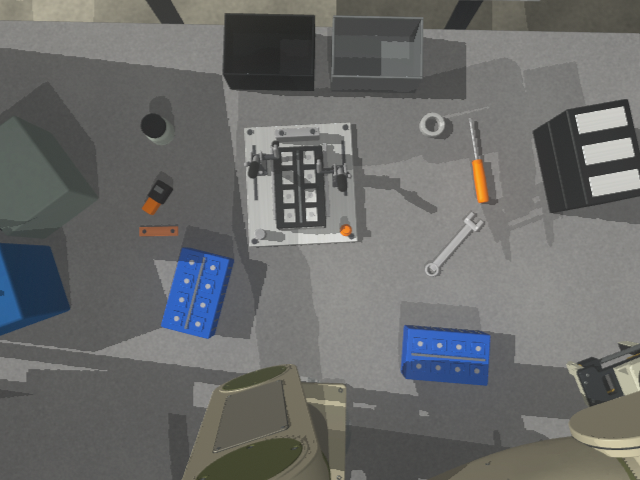

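View pics/side0.png

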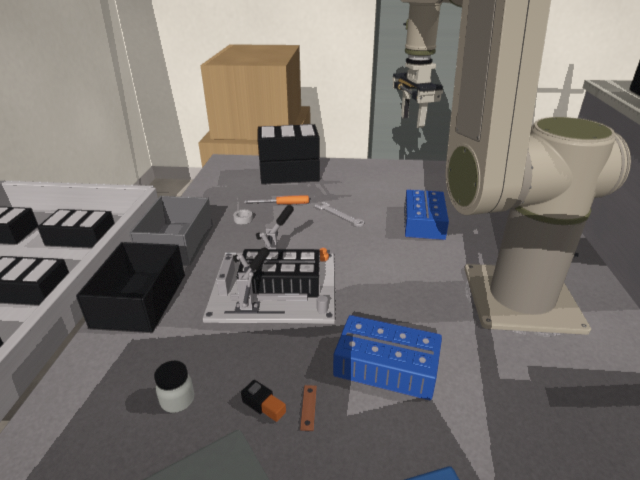

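The black module sits between the rails at top-view pixel (300,187). The look-alikes are the blue modules at (197,293) and (445,353), which I'll leave alone. The socket is at (262,236), the cap at (346,231), and both levers lean toward the robot. Next is a close crop to check this choice.

```bash
cat > h.py <<'E'
from plant import robot
import cv2,numpy as np
def cal(c):
    k=robot.calibration(c);f=240/np.tan(np.radians(k["vertical_fov"]/2))
    return np.array([[f,0,k["cx"]],[0,f,k["cy"]],[0,0,1]]),cv2.Rodrigues(k["rvec"])[0],np.array(k["tvec"])
def back(c,u,v,z):
    K,R,t=cal(c);d=R.T@np.linalg.inv(K)@[u,v,1];o=-R.T@t
    return (o+d*(z-o[2])/d[2])
def proj(c,p):
    K,R,t=cal(c);q=K@(R@np.array(p)+t);return q[:2]/q[2]
E
python3 - <<'E'
import cv2
im=cv2.imread("pics/top0.png")[112:257,230:375]
cv2.imwrite("pics/crop0.png",cv2.resize(im,(580,580),interpolation=cv2.INTER_CUBIC))
E
```

```text
(no output)
```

View pics/crop0.png

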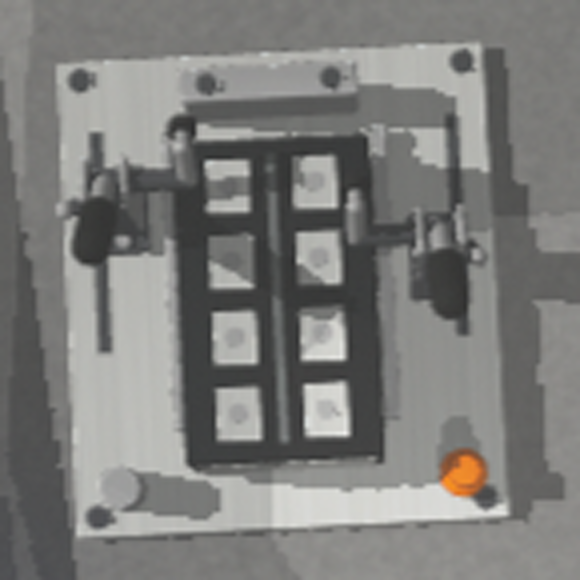

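The crop shows the black module between the rails, its near end at crop y≈462, with the stop at y≈105. The open levers have grips at (97,232) and (448,283), the socket is at (123,487) and the cap at (464,472).

```bash
python3 - <<'E'
from h import *
np.set_printoptions(precision=4,suppress=True)
b=lambda x,y,z:back("top",230+x/4-.4,112+y/4-.4,z)
C=[b(57,65,.012),b(482,43,.012),b(508,515,.012),b(78,537,.012)]
for c in C:print(c)
C=np.array(C)[:,:2]
local=np.array([[.13,.125],[.13,-.125],[-.15,-.125],[-.15,.125]])
l=local-local.mean(0);w=C-C.mean(0)
a=np.arctan2((l[:,0]*w[:,1]-l[:,1]*w[:,0]).sum(),(l*w).sum());R=np.array([[np.cos(a),-np.sin(a)],[np.sin(a),np.cos(a)]])
o=C.mean(0)-R@local.mean(0);print("yaw",a,"org",o)
print("resid",(C-(local@R.T+o)))
F=lambda p:R.T@(np.array(p)[:2]-o)
for n,p in dict(modL=b(193,465,.072),modR=b(382,460,.072),farL=b(192,142,.072),farR=b(366,136,.072),lt=(.560,.098),lp=(.6075,.101),rt=(.5365,-.084),rp=(.586,-.0815),sock=b(123,487,.044),cap=b(464,472,.04),mod=(.5485,.0055)).items():print(n,np.array(p)[:2],F(p))
E
```

```text
[0.6921 0.1418 0.012 ]
[ 0.7107 -0.1065  0.012 ]
[ 0.4346 -0.1266  0.012 ]
[0.4164 0.1207 0.012 ]
yaw 0.07434207974099208 org [0.5734 0.0081]
resid [[-0.0016 -0.0006]
 [-0.0017  0.0004]
 [ 0.0015  0.0011]
 [ 0.0018 -0.0009]]
modL [0.4553 0.05  ] [-0.1147  0.0506]
modR [ 0.4603 -0.053 ] [-0.1173 -0.0526]
farL [0.6338 0.0556] [0.0638 0.0429]
farR [ 0.6393 -0.0403] [ 0.0621 -0.0531]
lt [0.56  0.098] [-0.0067  0.0906]
lp [0.6075 0.101 ] [0.0409 0.0901]
rt [ 0.5365 -0.084 ] [-0.0437 -0.0891]
rp [ 0.586  -0.0815] [ 0.0059 -0.0903]
sock [0.444  0.0915] [-0.1229  0.0928]
cap [ 0.457  -0.0994] [-0.1241 -0.0986]
mod [0.5485 0.0055] [-0.0251 -0.0008]
```

{"name": "play_rows", "arguments": {
  "increments": "95 -111 0 -18 1;190 -222 0 -36 1;284 -333 0 -54 1;378 -445 0 -72.6 1;378 -445 0 -72.6 1;378 -445 0 -72.6 1;378 -445 0 -72.6 1;378 -445 0 -72.6 1;378 -445 0 -72.6 1;378 -445 0 -72.6 1;378 -445 0 -72.6 1;378 -445 0 -72.6 1;378 -445 0 -72.6 1;378 -445 0 -72.6 1;378 -445 0 -72.6 1;378 -445 0 -72.6 1;378 -445 0 -72.6 1",
  "force": 20
}}

```text
t: 2.6
tool_pos: [0.4084, -0.0053, 0.2187]
orientation: [2.139, 2.301, -0.0]
force: [-0.3, -0.8, 0.6]
opening: 0.0005
gripper_force: 0.0
```

{"name": "play_rows", "arguments": {
  "increments": "1 0 50 0 1;1 0 100 0 1;1 0 150 0 1;1 0 183 0 1;1 0 183 0 1;1 6 183 0 1;1 12 183 0 1;1 18 183 0 1;1 23 183 0 1;1 27 183 0 1;1 30 183 0 1;1 33 183 0 1;1 36 183 0 1;1 39 183 0 1;1 42 183 0 1;1 45 183 0 1;1 48 183 0 1;1 50 183 0 1;1 50 183 0 1"
}}

```text
t: 4.5
tool_pos: [0.4574, 0.0005, 0.0354]
orientation: [-2.135, -2.302, 0.003]
force: [-5.2, -0.7, 4.8]
opening: 0.0006
gripper_force: 2.8
```

```bash
python3 - <<'E'
from h import *
im=robot.read_camera("side");cv2.imwrite("pics/s1.png",cv2.resize(im[210:350,190:370],None,fx=4,fy=4,interpolation=cv2.INTER_CUBIC))
for c in("side","top"):
    if c=="top":robot.read_camera(c)
    for n in["module","lever_left_tip","lever_right_tip"]: print(c,n,[(np.round(d["centre"],3).tolist(),round(d["conf"],2)) for d in robot.landmark_of(c,n)][:3])
E
```

```text
side module [([0.183, -0.329, -0.003], 0.8), ([0.31, 0.228, 0.004], 0.77), ([0.564, 0.007, 0.011], 0.76)]
side lever_left_tip [([0.559, 0.094, 0.16], 0.57), ([0.536, -0.084, 0.157], 0.28)]
side lever_right_tip []
top module [([0.309, 0.23, -0.004], 0.67), ([0.564, 0.004, 0.013], 0.63), ([0.188, -0.325, 0.002], 0.57)]
top lever_left_tip [([0.56, 0.1, 0.153], 0.58)]
top lever_right_tip [([0.537, -0.082, 0.162], 0.69)]
```

View pics/s1.png

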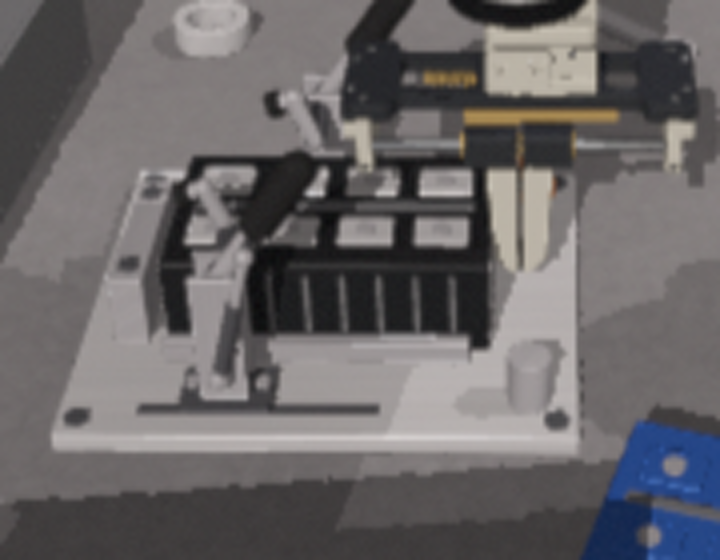

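The fingertips are on the module's near end (crop 490,265) and the module has moved; it is now about 9 mm short. The gripper is clear of both levers. I'll push on gently.

{"name": "play_rows", "arguments": {
  "increments": "0 2 0 0 1;0 4 0 0 1;0 5 0 0 1;0 6 0 0 1;0 7 0 0 1;0 8 0 0 1;0 8 0 0 1"
}}

```text
t: 5.6
tool_pos: [0.4651, 0.0011, 0.0353]
orientation: [-2.135, -2.302, 0.003]
force: [-6.8, -0.5, 5.2]
opening: 0.0005
gripper_force: 3.4
```

{"name": "play_rows", "arguments": {
  "increments": "0 1 0 0 1;0 1 0 0 1;0 2 0 0 1;0 2 0 0 1"
}}

```text
t: 6.0
tool_pos: [0.4671, 0.0013, 0.0353]
orientation: [-2.135, -2.302, 0.003]
force: [-7.4, -0.9, 5.3]
opening: 0.0004
gripper_force: 3.5
```

{"name": "play_rows", "arguments": {
  "increments": "0 1 0 0 1;0 1 0 0 1;0 2 0 0 1;0 2 0 0 1"
}}

```text
t: 6.4
tool_pos: [0.4684, 0.0014, 0.0352]
orientation: [-2.134, -2.301, 0.005]
force: [-10.1, -1.9, 8.7]
opening: 0.0006
gripper_force: 5.5
```

{"name": "play_rows", "arguments": {
  "increments": "0 1 0 0 1;0 1 0 0 1;0 2 0 0 1;0 2 0 0 1"
}}

```text
t: 6.8
tool_pos: [0.4684, 0.0014, 0.0352]
orientation: [-2.132, -2.299, 0.01]
force: [-23.0, -1.8, 20.8]
opening: 0.0005
gripper_force: 12.4
```

{"name": "play_rows", "arguments": {
  "increments": "0 -5 0 0 1;0 -15 0 0 1;0 -30 0 0 1;0 -50 0 0 1;0 -50 -50 0 1;0 -50 -100 0 1;0 -50 -110 0 1;0 -50 -110 0 1"
}}

```text
t: 7.6
tool_pos: [0.4243, -0.0024, 0.1482]
orientation: [2.133, 2.3, 0.006]
force: [-0.4, 0.4, -0.3]
opening: 0.0002
gripper_force: 0.0
```

```bash
python3 - <<'E'
from h import *
for c in("side","top"):
    im=robot.read_camera(c)
    for n in["module","lever_left_tip","lever_right_tip","lever_left_pivot","lever_right_pivot"]: print(c,n,[(np.round(d["centre"],3).tolist(),round(d["conf"],2)) for d in robot.landmark_of(c,n)][:3])
cv2.imwrite("pics/t2.png",cv2.resize(im[112:257,230:375],(580,580),interpolation=cv2.INTER_CUBIC))
E
```

```text
side module [([0.311, 0.231, 0.002], 0.91), ([0.184, -0.329, -0.002], 0.89), ([0.572, 0.009, 0.008], 0.69)]
side lever_left_tip [([0.562, 0.096, 0.157], 0.68)]
side lever_right_tip [([0.537, -0.087, 0.156], 0.77), ([0.562, 0.096, 0.158], 0.57), ([0.631, -0.404, -0.0], 0.16)]
side lever_left_pivot [([0.606, 0.1, 0.087], 0.93), ([0.63, -0.404, -0.002], 0.2)]
side lever_right_pivot [([0.585, -0.081, 0.084], 0.61)]
top module [([0.571, 0.006, 0.012], 0.92), ([0.305, 0.231, -0.001], 0.7), ([0.447, 0.334, 0.0], 0.32)]
top lever_left_tip [([0.558, 0.102, 0.157], 0.63)]
top lever_right_tip [([0.537, -0.086, 0.158], 0.75), ([0.537, 0.333, -0.001], 0.3)]
top lever_left_pivot [([0.607, 0.103, 0.08], 0.57)]
top lever_right_pivot [([0.586, -0.081, 0.088], 0.68)]
```

View pics/t2.png

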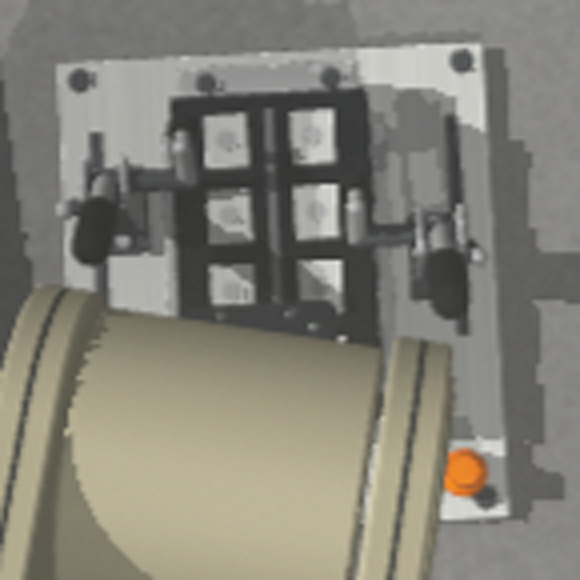

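The module's far edge is flush with the stop (crop y≈95), and the landmark nets put it within about 1 mm of home. Both levers are still open, so I'll flip the left one now.

{"name": "play_rows", "arguments": {
  "increments": "45 0 0 0 1;90 0 13 0 1;90 40 13 0 1;90 75 13 0 1;90 90 13 0 1;90 97 13 0 1;90 104 13 0 1;90 111 13 0 1;90 118 13 0 1;90 125 13 0 1;90 132 13 0 1;90 139 13 0 1;90 146 13 0 1;90 153 13 0 1;90 160 13 0 1;90 166 13 0 1;90 172 13 0 1;90 178 13 0 1;90 184 13 0 1;90 188 13 0 1"
}}

```text
t: 10.2
tool_pos: [0.6037, 0.1017, 0.1326]
orientation: [2.136, 2.303, 0.0]
force: [-1.4, -0.5, -0.6]
opening: 0.0004
gripper_force: 0.0
```

```bash
python3 - <<'E'
from h import *
im=robot.read_camera("side");cv2.imwrite("pics/s3.png",cv2.resize(im[180:350,170:370],None,fx=3.5,fy=3.5,interpolation=cv2.INTER_CUBIC))
for n in["module","lever_left_tip","lever_right_tip"]: print(n,[(np.round(d["centre"],3).tolist(),round(d["conf"],2)) for d in robot.landmark_of("side",n)][:3])
E
```

```text
module [([0.183, -0.33, 0.001], 0.84), ([0.312, 0.231, 0.004], 0.82), ([0.573, 0.008, 0.008], 0.6)]
lever_left_tip [([0.656, 0.103, 0.159], 0.72)]
lever_right_tip [([0.537, -0.086, 0.157], 0.66)]
```

View pics/s3.png

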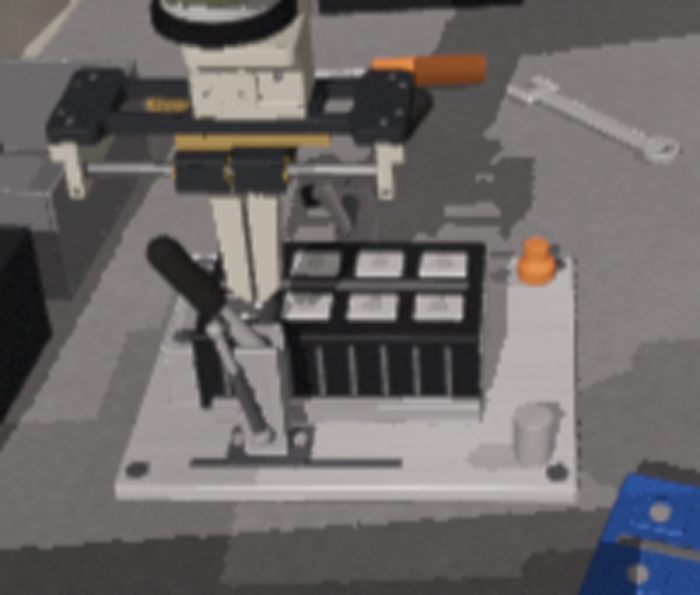

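Left lever is shut: its grip now leans away at (165,250) and the tip is 49 mm beyond the pivot. Next is the right lever.

{"name": "play_rows", "arguments": {
  "increments": "0 -40 0 0 1;0 -85 0 0 1;0 -132 0 0 1;-45 -132 0 0 1;-90 -132 0 0 1;-135 -132 0 0 1;-181 -132 0 0 1;-181 -132 0 0 1;-181 -115 0 0 1;-181 -106 0 0 1;-181 -98 0 0 1;-181 -91 0 0 1;-181 -84 0 0 1;-181 -77 0 0 1;-181 -70 0 0 1;-181 -63 0 0 1;-181 -56 0 0 1;-181 -49 0 0 1;-181 -42 0 0 1;-181 -36 0 0 1"
}}

```text
t: 12.4
tool_pos: [0.5815, -0.0815, 0.1326]
orientation: [2.137, 2.303, 0.0]
force: [-0.8, 0.3, 0.8]
opening: 0.0006
gripper_force: 0.0
```

{"name": "play_rows", "arguments": {
  "increments": "0 0 0 0 1;0 -40 0 0 1;0 -85 0 0 1;0 -130 0 0 1;0 -130 -50 0 1;0 -130 -50 0 1"
}}

```text
t: 13.0
tool_pos: [0.4486, -0.0909, 0.1834]
orientation: [-2.137, -2.302, 0.001]
force: [1.9, -0.6, 1.8]
opening: 0.0005
gripper_force: 0.0
```

```bash
python3 - <<'E'
from h import *
for c in("side","top"):
    im=robot.read_camera(c)
    if c=="side":cv2.imwrite("pics/s4.png",cv2.resize(im[180:350,170:370],None,fx=3.5,fy=3.5,interpolation=cv2.INTER_CUBIC))
    for n in["module","lever_left_tip","lever_right_tip","socket","terminal_cap"]: print(c,n,[(np.round(d["centre"],3).tolist(),round(d["conf"],2)) for d in robot.landmark_of(c,n)][:3])
print(robot.read_state()["force"])
E
```

```text
side module [([0.577, 0.007, 0.013], 0.93), ([0.314, 0.23, 0.006], 0.73), ([0.54, 0.334, 0.0], 0.62)]
side lever_left_tip [([0.656, 0.102, 0.158], 0.8)]
side lever_right_tip [([0.632, -0.081, 0.155], 0.78)]
side socket [([0.45, 0.094, 0.008], 0.74)]
side terminal_cap [([0.459, -0.106, 0.014], 0.63)]
top module [([0.309, 0.232, -0.002], 0.91), ([0.184, -0.325, 0.001], 0.8), ([0.572, 0.007, 0.011], 0.73)]
top lever_left_tip [([0.654, 0.107, 0.157], 0.83), ([0.573, 0.005, 0.012], 0.75)]
top lever_right_tip [([0.631, -0.078, 0.16], 0.48)]
top socket [([0.444, 0.092, 0.007], 0.69), ([0.536, 0.336, 0.001], 0.54)]
top terminal_cap [([0.631, -0.404, 0.002], 0.68), ([0.572, 0.007, 0.009], 0.31), ([0.443, 0.338, 0.002], 0.29)]
[ 0.10742635 -0.26342303 -0.03557656]
```

View pics/s4.png

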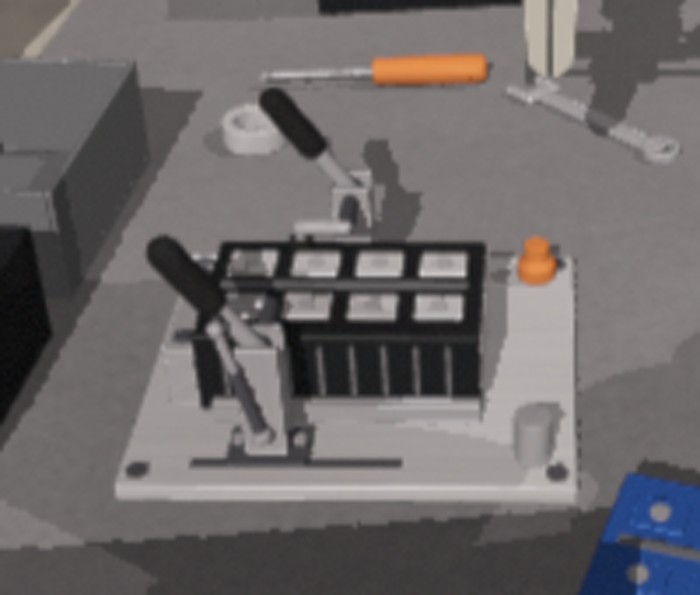

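Both levers lean away and are shut, with grips at (165,250) and (275,105). The module is on the stop, the cap and socket haven't moved, and the gripper is clear.

```bash
python3 -c "
from plant import robot
print(robot.close_job())"
```

```text
the job is handed in; nothing more can be done
None
```

The module is home against the end stop, both toggle clamps were then flipped shut over it, and the job is handed in; the hand-in call gave no verdict, but the last images showed everything in place and the robot clear.

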